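# Stand the slumped cookbook back in its row

### The arm

A 6-joint arm with a two-finger parallel gripper is mounted at the origin on a cart in front of the work surface, level with it; the furniture and walls round the work are solid. World frame = base frame: x ahead of the robot, y to its left, z up, the work surface at z = 0. Lengths are in m, angles in rad, forces in N, time in s.
With the tool pointing down it reaches from about 0.35 to 0.85 m from the base axis. Payload 8.1 kg.
Tool frame: the origin (TCP) lies midway between the tips of the shut fingers; the grasp point (between the pads) lies 19 mm behind it; z points along the fingers, y is the direction in which the jaws open and shut (so a half turn about z gives the same grasp; the last joint's range is limited). The gripper opens to 93 mm and grips with 3 to 60 N. Pads are 15 mm wide; open, the fingers measure 128 mm over their backs; the gripper's body (75 mm by 188 mm) begins 65 mm behind the grasp point.
Start: joints at [-1.389, 0.13, 1.488, -0, 1.523, -0.085], TCP at [0.158, -0.579, 0.219] pointing down, gripper open.
Joint ranges: [-2.96, 2.96], [-0.89, 2.26], [0.02, 2.5], [-1.34, 4.48], [0, 2.73], [-2.66, 2.66]. Speed limits (rad/s): [2.39, 2.39, 2.79, 3.14, 3.14, 3.14].

### API

Orientations are given as a rotation vector (axis times angle).
In Python, from plant import robot gives the robot as it stands. The module is installed in compiled form; this text tells all that it offers.
- The arm moves only by the shell command python3 -m pendant 'ROWS' [FORCE]. ROWS is JSON, a list of rows, each an object with "translation": the shift along the tool's x, y, z in mm, a list of three; "twist": the turn, a rotation vector about the tool's x, y, z in rad, a list of three; "grip": the opening, from -1 (shut) to 1 (fully open). A call has exactly 10 rows; each row shifts and turns the pose as measured when the row begins, along the tool's axes as they then stand; what a row does not reach is not made up. A row lasts 1/10 s, in which the tool goes at most 50 mm and 8.59 degrees, less where a joint would pass 70% of its speed; a pose out of reach is approached as far as the arm can. A call is refused whole if a number of a shift passes 50 or a number of a turn 0.15, either way. A call with a gripper value outside its range is refused whole. The fingers move at their own pace and stop on an object; FORCE is the grip in N (left out, the last holds). Time passes only in rows, so rows that do not move let the fingers close, or fill a call up. It gives the time, the measured TCP pose, the force and the opening at its end, in the units of the state.
- robot.read_state(): the state, without advancing time (a new reading comes with each control period).
- robot.read_camera(name): name is "scene" or "top"; returns (picture, depth): 420x560x3 uint8, red, green, blue; 420x560 float32, m along the optical axis (not along the pixel's ray), 0 where there is no reading.
- robot.camera_info(name): a dict with "vertical_fov" (degrees; the focal length in pixels is half the picture's height over the tangent of half this angle, whatever the lens; pixels are square), "cx", "cy" (the principal point, pixels), "cam_to_world" (4x4, takes a point from camera to world coordinates). Camera axes: x right, y up, looking along -z (the intrinsics and any distortion apply to the point x, -y, -z); pixel columns grow to the right and rows downward; lengths in m; the calibration is good to about 2 mm. A picture is of the moment at which its call begins. camera_info takes no time and is no camera call.
- robot.close_job(): hands the job in, once; it reports no verdict.
The state is a dict: "t": time; "q": joint angles; "dq": joint speeds; "joint_torque": joint torques, N m; "tool_pos": TCP position; "orientation": TCP orientation; "force": force on the tool from outside, world axes, zero at the start; "wrist_torque": the same for the moment, N m; "opening": finger opening in m.
Only numpy, scipy, OpenCV 4.12 (cv2) and the standard library are available. Lean on these libraries where they do the work, as an engineer would, in place of code of your own. Each camera call takes 0.05 s, during which the arm holds its last target. There are 200 camera calls.

### The job

The red cookbook at the right-hand end of the row has slumped onto the wooden bookend, which has slipped away. Using gentle pushes only, with nothing gripped or lifted, first push the red book back upright against the teal book beside it, leaving the bookend where it is meanwhile; then push that right-hand bookend along the worktop until its upright face is snug and square against the red book, closing up any gap in the row. Leave every book standing upright, do not shove the rest of the row along, and leave the salt mill, honey jar and tumbler alone.

Things in the scene. Friction and masses are not known exactly. Their poses are not given: they have to be found in the camera images.
- red_book: red rigid hardback, 176 (x, spine to fore-edge) x 42 (y, thickness) x 240 mm (z, height), 0.65 kg. Origin: centre of its underside; x points from spine to fore-edge (away from robot), y towards the row. Starts leaning 24-30 deg to its -y side (robot's right) on that side's foot edge, cover resting on the right bookend's top. Pushed high towards the row it tips about its foot; foot within 1 cm of teal book.
- teal_book: teal hardback cookbook, upright, 180 x 32 (y) x 245 mm, axes and origin as the red book's; the nearest of the row to the red one, on its +y side. The red book stands fully home with the two covers touching, origins 37 mm apart along y
- cream_book: cream hardback cookbook, upright, 172 x 38 (y) x 228 mm, origin at the centre of its underside, second in the row
- mustard_book: mustard-yellow hardback cookbook, upright, 185 x 38 (y) x 250 mm, origin at the centre of its underside, third in the row
- right_bookend: loose light-wood L bookend, right end of row, 0.7 kg: upright 110 (x) x 18 (y) x 130 mm (z), foot block 110 wide, 38 mm high running outward (-y, away from the books), its outer end face 98 mm from the upright's flat inner face; 16 mm wide gusset between, up to 95 mm high. Origin: bottom centre of the inner face; y points to the books. Slides with friction when pushed low on the foot's outer end.
- left_bookend: its twin, mirrored, at the left-hand end of the row: origin at the bottom centre of its inner face, its foot runs 98 mm outward along +y
- salt_mill: dark wooden salt mill, 58 mm across, 170 mm tall, origin at the centre of its underside; stands behind the row
- honey: honey jar with a red lid, 65 mm across, 100 mm tall, origin at the centre of its underside; stands in front of the row
- tumbler: clear glass tumbler, 80 mm across, 88 mm tall, origin at the centre of its underside; stands past the left-hand end of the row
Mind the look-alikes: they are no part of the job. What is shaped like the red_book but blue is not meant.

How it is judged:
By the outcome, as a careful person would: the job done as asked, in the order asked, and still so for the second after the job is handed in, with the robot touching nothing.
It also fails if it takes over 54 s, if anything falls off the work surface, if the arm or the gripper's body presses on something with over 40 N, if the wrist force passes 120 N, or if a joint passes its speed limit or range.

## Working session

There is one attempt and no reset: what is moved stays moved. The work goes in short steps, Python scripts to look and compute and a shell command to move; the robot and the scene stay as the last step left them, time stands still between calls to the robot, and variables do not carry over. Pictures are saved under pics/ and viewed, about 8 in all and at most 12, crops included, and the job is handed in when it is done.

```bash
mkdir -p pics
cat > h.py <<'E'
import numpy as np, cv2
from plant import robot
def cloud(name):
    img,d=robot.read_camera(name); i=robot.camera_info(name)
    f=img.shape[0]/2/np.tan(np.radians(i["vertical_fov"])/2)
    v,u=np.mgrid[:img.shape[0],:img.shape[1]]
    p=np.stack([(u-i["cx"])/f*d,-(v-i["cy"])/f*d,-d,np.ones_like(d)],-1)
    return img,d,(p@np.array(i["cam_to_world"]).T)[...,:3],i
E
python3 - <<'E'
from h import *
for n in("scene","top"):
    img,d,p,i=cloud(n); cv2.imwrite(f"pics/{n}0.png",img[...,::-1]); np.savez(f"{n}0.npz",img=img,d=d,p=p)
    print(n,i, (d>0).mean())
s=robot.read_state(); print(s)
E
```

```text
scene {'vertical_fov': 46.732461385553634, 'cx': 280.57990229927674, 'cy': 208.0636722543069, 'cam_to_world': array([[ 0.14074281, -0.86236892,  0.48632429,  1.1295321 ],
       [ 0.98995961,  0.12907813, -0.05760915,  0.25295147],
       [-0.01309349,  0.48954948,  0.87187721,  1.0584358 ],
       [ 0.        ,  0.        ,  0.        ,  1.        ]])} 0.9958971088435374
top {'vertical_fov': 52.15315406662426, 'cx': 283.53551527699193, 'cy': 207.8190715717043, 'cam_to_world': array([[-0.1193972 ,  0.78003475, -0.61423945, -0.01100272],
       [-0.99283441, -0.09686588,  0.06997742,  0.34985699],
       [-0.00491403,  0.61819317,  0.78601085,  0.79647617],
       [ 0.        ,  0.        ,  0.        ,  1.        ]])} 0.9959481292517007
{'t': 0.1, 'q': array([-1.38940728e+00,  1.31078867e-01,  1.48918762e+00,  4.08823220e-06,
        1.52303205e+00, -8.54003651e-02]), 'dq': array([ 4.25275455e-05, -2.27887465e-04, -4.12551884e-03, -7.48797454e-04,
        1.61113201e-03, -2.53781415e-04]), 'joint_torque': array([ 3.30855699e-03, -5.61339676e+01, -4.93096232e+01,  7.73327169e-02,
        2.91057135e-02, -6.23311689e-05]), 'tool_pos': array([ 0.15810769, -0.57824032,  0.21768695]), 'orientation': array([-3.11199416e+00, -4.17603136e-01,  1.22082996e-04]), 'force': array([0.81011712, 1.02601847, 0.6058215 ]), 'wrist_torque': array([ 0.05402814, -0.01313464,  0.00209441]), 'opening': 0.09346936507229617}
```

View pics/scene0.png

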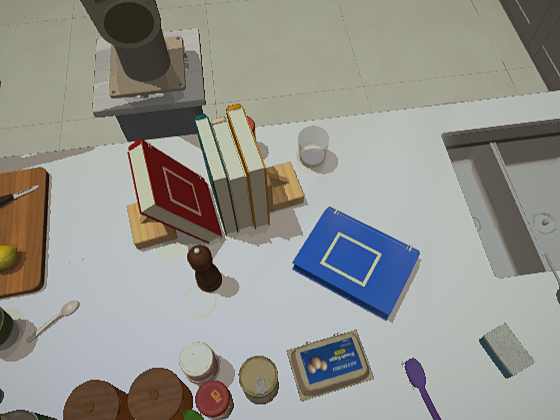

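View pics/top0.png

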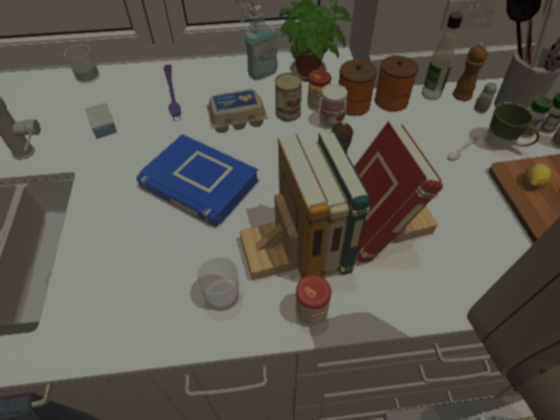

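The scene camera shows the red book leaning left (-y), with its cover at (180,190) and the bookend foot at (150,228). The teal, cream and mustard books stand at (215–260,170), the mill is at (205,268) and the blue look-alike at (355,260). In the top view the honey jar is at (313,297) and the tumbler at (220,283). Next I'll measure them.

```bash
cat > seg.py <<'E'
from h import *
def hsvmask(img,h0,h1,s0,v0,v1=255):
    h=cv2.cvtColor(img,cv2.COLOR_RGB2HSV); H,S,V=h[...,0],h[...,1],h[...,2]
    a=(H>=h0)&(H<=h1) if h0<=h1 else (H>=h0)|(H<=h1)
    return a&(S>=s0)&(V>=v0)&(V<=v1)
def big(m):
    n,l,st,_=cv2.connectedComponentsWithStats(m.astype(np.uint8)); return l==1+np.argmax(st[1:,4])
E
python3 - <<'E'
from seg import *
np.set_printoptions(precision=4,suppress=True)
for n in("scene","top"):
    z=np.load(n+"0.npz"); img,p=z["img"],z["p"]
    P=p.reshape(-1,3)
    box=(p[...,0]>0.2)&(p[...,0]<.8)&(p[...,1]>-.35)&(p[...,1]<.5)&(p[...,2]<.3)&(p[...,2]>-.05)
    fl=box&(abs(p[...,2])<.01); print(n,"table z",np.median(p[...,2][fl]))
    for nm,a in dict(red=(172,6,140,50),teal=(80,100,60,20),must=(16,25,150,60),wood=(8,22,60,90)).items():
        m=hsvmask(img,*a)&box&(p[...,2]>.012); 
        if nm=="wood": m&=p[...,2]<.15
        m=big(cv2.morphologyEx(m.astype(np.uint8),2,np.ones((2,2))))if m.any() else m
        q=p[m]; v,u=np.nonzero(m)
        print(nm,len(q),"uv",u.min(),u.max(),v.min(),v.max(),"lo",np.percentile(q,1,0),"hi",np.percentile(q,99,0))
        if nm=="red":
            # plane fit
            r=np.random.default_rng(0);best=0
            for _ in range(200):
                a3=q[r.choice(len(q),3,False)];nn=np.cross(a3[1]-a3[0],a3[2]-a3[0])
                L=np.linalg.norm(nn)
                if L<1e-5: continue
                nn/=L;k=abs((q-a3[0])@nn)<.003
                if k.sum()>best:best=k.sum();bk=k
            c=q[bk].mean(0);nn=np.linalg.svd(q[bk]-c,full_matrices=False)[2][2]
            nn*=np.sign(nn[1]); print(" plane n",nn,"c",c,best,"lean",np.degrees(np.arcsin(nn[2])), "yaw",np.degrees(np.arctan2(-nn[0],nn[1])),"lo",np.percentile(q[bk],1,0),"hi",np.percentile(q[bk],99,0))
    # things: top-surface points by height slices
    for lo,hi in((.235,.255),(.221,.232),(.12,.135),(.03,.042),(.16,.175),(.093,.104)):
        m=box&(p[...,2]>lo)&(p[...,2]<hi)
        nn,l,st,ce=cv2.connectedComponentsWithStats(m.astype(np.uint8))
        for k in range(1,nn):
            if st[k,4]>60:
                q=p[l==k];print("  z",lo,"n",st[k,4],"uv",ce[k].round(),"lo",q.min(0),"hi",q.max(0),"col",img[l==k].mean(0).round())
E
```

```text
scene table z 0.0008360314821830306
red 2487 uv 143 221 142 235 lo [0.4481 0.0442 0.0025] hi [0.6209 0.1682 0.2323]
 plane n [-0.1518  0.8766  0.4567] c [0.5368 0.1002 0.1377] 2440 lean 27.174991279974307 yaw 9.822900568269477 lo [0.4482 0.0442 0.0228] hi [0.62   0.1659 0.2316]
teal 49 uv 195 206 115 120 lo [0.4224 0.1557 0.2405] hi [0.4356 0.1797 0.2469]
must 167 uv 0 17 246 257 lo [ 0.573  -0.322   0.0233] hi [ 0.6073 -0.2955  0.0741]
wood 4069 uv 0 46 169 296 lo [ 0.3483 -0.3454  0.017 ] hi [ 0.6783 -0.2476  0.0287]
  z 0.235 n 1344 uv [245. 140.] lo [0.4067 0.2239 0.2353] hi [0.5907 0.2887 0.2534] col [172. 164. 129.]
  z 0.235 n 1067 uv [210. 149.] lo [0.4175 0.1533 0.2351] hi [0.5971 0.211  0.249 ] col [146. 159. 142.]
  z 0.221 n 1289 uv [229. 152.] lo [0.4174 0.1799 0.221 ] hi [0.5986 0.2892 0.2319] col [165. 164. 142.]
  z 0.221 n 712 uv [146. 173.] lo [0.4547 0.0111 0.221 ] hi [0.624  0.0707 0.232 ] col [147. 119. 103.]
  z 0.12 n 328 uv [183. 199.] lo [0.4442 0.0728 0.1201] hi [0.6237 0.1229 0.135 ] col [87. 37. 32.]
  z 0.12 n 116 uv [234. 205.] lo [0.5772 0.1796 0.1201] 
[... 3927 characters left out ...]
 0.03 n 77 uv [310. 317.] lo [0.3075 0.2329 0.0303] hi [0.3435 0.2893 0.042 ] col [76. 68. 55.]
  z 0.16 n 638 uv [389. 185.] lo [0.4435 0.0313 0.16  ] hi [0.6172 0.1072 0.175 ] col [69. 36. 30.]
  z 0.16 n 237 uv [301. 218.] lo [0.4002 0.2285 0.1601] hi [0.5819 0.293  0.1749] col [54. 42. 26.]
  z 0.16 n 177 uv [344. 230.] lo [0.4124 0.1571 0.1601] hi [0.4303 0.2241 0.175 ] col [54. 48. 37.]
  z 0.093 n 188 uv [378. 228.] lo [0.437  0.0649 0.093 ] hi [0.5019 0.1232 0.1039] col [66. 34. 27.]
  z 0.093 n 63 uv [295. 246.] lo [0.4155 0.2627 0.0933] hi [0.4595 0.2919 0.104 ] col [60. 46. 29.]
  z 0.093 n 942 uv [313. 291.] lo [0.3086 0.2248 0.093 ] hi [0.3728 0.2889 0.1039] col [108.  57.  47.]
```

```bash
cat > meas.py <<'E'
from seg import *
import sys
np.set_printoptions(precision=4,suppress=True)
def rect(q,nm):
    (c,s,a)=cv2.minAreaRect((q[:,:2]*1000).astype(np.float32))
    if a>45:a-=90;s=s[::-1]
    print(nm,len(q),"c",np.round(c,1),"size",np.round(s,1),"yaw %.1f"%a,"z",q[:,2].min().round(3),q[:,2].max().round(3))
def plane(q,nm):
    r=np.random.default_rng(0);best=0
    for _ in range(200):
        a=q[r.choice(len(q),3,False)];n=np.cross(a[1]-a[0],a[2]-a[0]);L=np.linalg.norm(n)
        if L<1e-6: continue
        k=abs((q-a[0])@(n/L))<.003
        if k.sum()>best:best=k.sum();bk=k
    c=q[bk].mean(0);n=np.linalg.svd(q[bk]-c,full_matrices=False)[2][2];n*=np.sign(n[1])
    print(nm,"n",n,"c",c,best,"lean %.1f yaw %.1f"%(np.degrees(np.arcsin(n[2])),np.degrees(np.arctan2(-n[0],n[1]))))
E
python3 - <<'E'
from meas import *
e=np.array([np.cos(np.radians(9.8)),np.sin(np.radians(9.8))]); n=np.array([-e[1],e[0]])
for nm in("scene","top"):
    z=np.load(nm+"0.npz"); img,p=z["img"],z["p"]; x,y,zz=p[...,0],p[...,1],p[...,2]
    print(nm)
    rect(p[(zz>.2425)&(zz<.248)&(x>.38)&(x<.62)&(y>.14)&(y<.222)],"teal")
    w=(x>.42)&(x<.63)&(y>-.08)&(y<.09)
    rect(p[w&(zz>.034)&(zz<.042)],"bookend foot top")
    ce=hsvmask(img,172,6,140,40)&(zz>.02)&(zz<.235)&(x>.4)&(x<.66)&(y<.2)&(y>-.02)
    q=p[ce]; plane(q,"red cover")
    # bookend end face
    q=p[w&(zz>.005)&(zz<.034)&(y<.0)]; 
    if len(q)>20: d=q[:,:2]@n; print("low pts n min",np.percentile(d,[0,5,50]),"along",(q[:,:2]@e).min(),(q[:,:2]@e).max())
    q=p[w&(zz>.034)&(zz<.042)]; print("foot along e",np.percentile(q[:,:2]@e,[0,1,99,100]),"n",np.percentile(q[:,:2]@n,[0,1,99,100]))
    q=p[(zz>.20)&(zz<.235)&(x>.42)&(x<.66)&(y<.11)&(y>-.03)]; print("red top e",np.percentile(q[:,:2]@e,[0,1,99,100]),"n",np.percentile(q[:,:2]@n,[0,1,99,100]))
    q=p[(zz>.2425)&(zz<.248)&(x>.38)&(x<.62)&(y>.14)&(y<.222)]; print("teal e",np.percentile(q[:,:2]@e,[1,99]),"n",np.percentile(q[:,:2]@n,[0,1,99,100]))
E
```

```text
scene
teal 656 c [507.1 180.8] size [178.2  32. ] yaw 9.7 z 0.243 0.248
bookend foot top 816 c [544.2   7.3] size [112.   97.4] yaw 10.3 z 0.034 0.042
red cover n [-0.153   0.8761  0.4572] c [0.536  0.0997 0.1387] 3120 lean 27.2 yaw 9.9
low pts n min [-0.1686 -0.1628 -0.1235] along 0.40389973181727773 0.6108452254003691
foot along e [0.4818 0.4847 0.5922 0.5937] n [-0.1343 -0.1331 -0.0434 -0.0363]
red top e [0.4511 0.4563 0.6252 0.6276] n [-0.0788 -0.0777 -0.025  -0.0223]
teal e [0.4458 0.6168] n [0.0757 0.076  0.1075 0.1078]
top
teal 1272 c [504.2 184.7] size [178.2  33. ] yaw 9.8 z 0.243 0.248
bookend foot top 436 c [496.2  -6.9] size [ 46.1 107.4] yaw 38.5 z 0.034 0.042
red cover n [-0.1574  0.8753  0.4573] c [0.5146 0.0855 0.1678] 3908 lean 27.2 yaw 10.2
low pts n min [-0.1693 -0.1492 -0.11  ] along 0.4078854461185853 0.5595958594330316
foot along e [0.4789 0.4793 0.5292 0.5321] n [-0.1298 -0.1292 -0.04   -0.0337]
red top e [0.448  0.449  0.6218 0.6264] n [-0.075  -0.0732 -0.0194 -0.0176]
teal e [0.4406 0.613 ] n [0.0797 0.0805 0.1121 0.1127]
```

Both views agree on the layout, and the sizes match those given. The row yaw is 9.8° and the red book leans 27.2°. In row coordinates, n is along the row towards +y and e runs along the books:

| Feature | n (mm) |
|---|---|
| Teal face | 78 |
| Red high edge | -77 |
| Bookend inner face | -34 |
| Bookend foot end | -132 |

Next I move to the outer side at height, with the jaws shut.

```bash
python3 -m pendant '[{"translation":[37,-29,-3],"twist":[0,0,0],"grip":-1},{"translation":[37,-29,-3],"twist":[0,0,0],"grip":-1},{"translation":[37,-29,-3],"twist":[0,0,0],"grip":-1},{"translation":[37,-29,-3],"twist":[0,0,0],"grip":-1},{"translation":[37,-29,-3],"twist":[0,0,0],"grip":-1},{"translation":[37,-29,-3],"twist":[0,0,0],"grip":-1},{"translation":[37,-29,-3],"twist":[0,0,0],"grip":-1},{"translation":[37,-29,-3],"twist":[0,0,0],"grip":-1},{"translation":[37,-29,0],"twist":[0,0,0],"grip":-1},{"translation":[37,-29,0],"twist":[0,0,0],"grip":-1}]'
python3 -m pendant '[{"translation":[0,0,0],"twist":[0,0,-0.148],"grip":-1},{"translation":[0,0,0],"twist":[0,0,-0.148],"grip":-1},{"translation":[0,0,0],"twist":[0,0,-0.148],"grip":-1},{"translation":[0,0,0],"twist":[0,0,-0.148],"grip":-1},{"translation":[0,0,0],"twist":[0,0,-0.148],"grip":-1},{"translation":[0,0,0],"twist":[0,0,-0.148],"grip":-1},{"translation":[0,0,0],"twist":[0,0,-0.148],"grip":-1},{"translation":[0,0,0],"twist":[0,0,-0.148],"grip":-1},{"translation":[0,0,0],"twist":[0,0,-0.148],"grip":-1},{"translation":[0,0,0],"twist":[0,0,-0.148],"grip":-1}]'
cat > tool.py <<'E'
from h import *
from scipy.spatial.transform import Rotation as R
np.set_printoptions(precision=4,suppress=True)
def to(e,n,z,yaw=9.8):
    s=robot.read_state(); M=R.from_rotvec(s["orientation"]).as_matrix()
    E=np.array([np.cos(np.radians(9.8)),np.sin(np.radians(9.8)),0]);N=np.array([-E[1],E[0],0]);p=s["tool_pos"]
    print("t",s["t"],"p",p,"e,n",p@E,p@N,"q",s["q"],"F_en",s["force"]@E,s["force"]@N,s["force"][2],"open",s["opening"])
    print("R\n",M,"\n shift mm",M.T@(e*E+n*N+[0,0,z]-p)*1000)
    X=np.column_stack([N,E,[0,0,-1]]); print("twist",R.from_matrix(M.T@X).as_rotvec())
E
python3 -c "
from tool import *
to(.537,-.13,.185)"
```

```text
t: 1.1
tool_pos: [0.4433, -0.1895, 0.2379]
orientation: [-3.107, -0.4, 0.004]
force: [0.5, -0.6, -0.2]
opening: 0.0177
t: 2.1
tool_pos: [0.4449, -0.1798, 0.2333]
orientation: [-1.991, -2.408, -0.007]
force: [0.7, -0.2, 0.3]
opening: 0.0005
t 2.1 p [ 0.4449 -0.1798  0.2333] e,n 0.4077701486985523 -0.2529110460402707 q [-0.4972 -0.1899  1.7755  0.0079  1.5718 -0.6863] F_en 0.6370323814625785 -0.3081305201332974 0.3110965979341505 open 0.0004684013993558685
R
 [[-0.1877  0.9822 -0.0102]
 [ 0.9821  0.1879  0.0145]
 [ 0.0161 -0.0073 -0.9998]] 
 shift mm [119.7892 131.7664  49.3223]
twist [-0.0075 -0.0161  0.0179]
```

```bash
python3 -m pendant '[{"translation":[17,19,7],"twist":[0,-0.008,0.009],"grip":-1},{"translation":[17,19,7],"twist":[0,-0.008,0.009],"grip":-1},{"translation":[17,19,7],"twist":[0,0,0],"grip":-1},{"translation":[17,19,7],"twist":[0,0,0],"grip":-1},{"translation":[17,19,7],"twist":[0,0,0],"grip":-1},{"translation":[17,19,7],"twist":[0,0,0],"grip":-1},{"translation":[17,19,7],"twist":[0,0,0],"grip":-1},{"translation":[0,0,0],"twist":[0,0,0],"grip":-1},{"translation":[0,0,0],"twist":[0,0,0],"grip":-1},{"translation":[0,0,0],"twist":[0,0,0],"grip":-1}]'
python3 -c "
from tool import *
to(.537,-.09,.185)"
```

```text
t: 3.1
tool_pos: [0.5545, -0.034, 0.1775]
orientation: [-2.01, -2.401, 0.017]
force: [-0.3, 0.6, -0.3]
opening: 0.0003
t 3.1 p [ 0.5545 -0.034   0.1775] e,n 0.5405989351567418 -0.12788609990375135 q [-0.1509  0.0478  1.6513 -0.004   1.4566 -0.3273] F_en -0.1640892230146158 0.6189975326916338 -0.3427026297811875 open 0.00030847964659369944
R
 [[-0.176   0.9843 -0.0145]
 [ 0.9844  0.176  -0.0018]
 [ 0.0008 -0.0146 -0.9999]] 
 shift mm [37.9127 -3.484  -7.4327]
twist [-0.0146 -0.0008  0.0059]
```

```bash
python3 -m pendant '[{"translation":[10,-2,-4],"twist":[-0.007,0,0.003],"grip":-1},{"translation":[10,-2,-4],"twist":[-0.007,0,0.003],"grip":-1},{"translation":[10,0,0],"twist":[0,0,0],"grip":-1},{"translation":[8,0,0],"twist":[0,0,0],"grip":-1},{"translation":[8,0,0],"twist":[0,0,0],"grip":-1},{"translation":[8,0,0],"twist":[0,0,0],"grip":-1},{"translation":[8,0,0],"twist":[0,0,0],"grip":-1},{"translation":[8,0,0],"twist":[0,0,0],"grip":-1},{"translation":[8,0,0],"twist":[0,0,0],"grip":-1},{"translation":[8,0,0],"twist":[0,0,0],"grip":-1}]'
python3 - <<'E'
from meas import *
from tool import *
to(.537,.026,.185)
img,d,p,i=cloud("scene");cv2.imwrite("pics/s1.png",img[...,::-1])
x,y,zz=p[...,0],p[...,1],p[...,2]
plane(p[hsvmask(img,172,6,140,40)&(zz>.02)&(zz<.245)&(x>.4)&(x<.66)&(y<.2)&(y>-.02)],"red")
rect(p[(x>.42)&(x<.63)&(y>-.08)&(y<.09)&(zz>.034)&(zz<.042)],"foot")
E
```

```text
t: 4.1
tool_pos: [0.5345, 0.0543, 0.1887]
orientation: [2.027, 2.396, 0.004]
force: [0.7, -0.7, -0.1]
opening: 0.0004
t 4.1 p [0.5345 0.0543 0.1887] e,n 0.5359660439850616 -0.03746214974587936 q [ 0.0062 -0.0281  1.7069 -0.0005  1.4583 -0.1603] F_en 0.5484205160895798 -0.8361346747562858 -0.07778905988302642 open 0.00043683927193080877
R
 [[-0.1658  0.9861  0.0045]
 [ 0.9862  0.1658 -0.0005]
 [-0.0012  0.0043 -1.    ]] 
 shift mm [63.4706  0.7352  3.6205]
twist [ 0.0043  0.0012 -0.0045]
red n [-0.1643  0.9517  0.2594] c [0.5353 0.128  0.1468] 1675 lean 15.0 yaw 9.8
foot 994 c [543.8   7.8] size [110.6  98.3] yaw 9.4 z 0.034 0.042
```

View pics/s1.png

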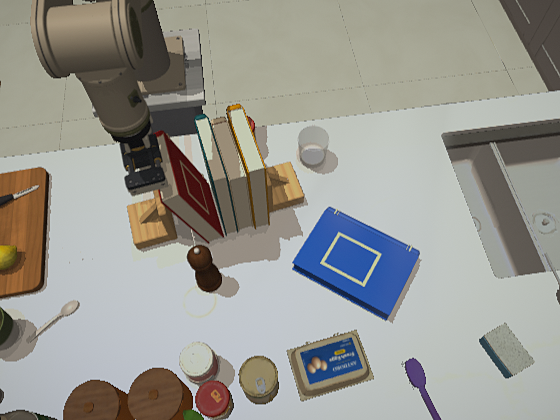

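The picture shows the finger (150,180) behind the red book, which is now at 15°. The bookend (150,228) hasn't moved, so I carry on more slowly.

```bash
python3 -m pendant '[{"translation":[5,0,0],"twist":[0,0,0],"grip":-1},{"translation":[5,0,0],"twist":[0,0,0],"grip":-1},{"translation":[5,0,0],"twist":[0,0,0],"grip":-1},{"translation":[5,0,0],"twist":[0,0,0],"grip":-1},{"translation":[5,0,0],"twist":[0,0,0],"grip":-1},{"translation":[5,0,0],"twist":[0,0,0],"grip":-1},{"translation":[5,0,0],"twist":[0,0,0],"grip":-1},{"translation":[5,0,0],"twist":[0,0,0],"grip":-1},{"translation":[5,0,0],"twist":[0,0,0],"grip":-1},{"translation":[5,0,0],"twist":[0,0,0],"grip":-1}]'
cat > chk.py <<'E'
from meas import *
from tool import *
import sys
E2=np.array([np.cos(np.radians(9.8)),np.sin(np.radians(9.8))]);N2=np.array([-E2[1],E2[0]])
for nm in sys.argv[2:]:
    img,d,p,i=cloud(nm);cv2.imwrite(f"pics/{nm}{sys.argv[1]}.png",img[...,::-1])
    x,y,zz=p[...,0],p[...,1],p[...,2]; e=p[...,:2]@E2; n=p[...,:2]@N2
    b=(e>.42)&(e<.65)&(n>-.14)&(n<.15)
    rect(p[(zz>.2425)&(zz<.248)&(e>.42)&(e<.64)&(n>.06)&(n<.115)],nm+" teal")
    q=p[(zz>.2425)&(zz<.248)&(e>.42)&(e<.64)&(n>.06)&(n<.115)]; print(" teal n",np.percentile(q[:,:2]@N2,[1,99]))
    m=b&(zz>.236)&(zz<.2415)&(n<.085); q=p[m]
    if m.sum()>30: rect(q,"red top"); print(" n",np.percentile(q[:,:2]@N2,[1,99]),"e",np.percentile(q[:,:2]@E2,[1,99]))
    for zl in range(30,240,40): # fore-edge/spine face slices: n extents
        k=b&(zz*1000>zl)&(zz*1000<zl+10)&(n>0.0)&(n<.115)&((e>.60) if nm=="scene" else (e<.47)); 
        if k.sum()>5: print("  z",zl,"n lo",np.round([n[k].min(),n[k].max()],4))
    q=p[(e>.47)&(e<.61)&(n>-.15)&(n<.1)&(zz>.034)&(zz<.042)]
    if len(q)>20: rect(q,"foot"); print(" n",np.percentile(q[:,:2]@N2,[1,99]),"e",np.percentile(q[:,:2]@E2,[1,99]))
    k=b&(zz>.122)&(zz<.134)&(n<.04)
    if k.sum()>10: print(" upright top n",np.percentile(n[k],[1,99]),"e",np.percentile(e[k],[1,99]),k.sum())
E
python3 - <<'E'
from tool import *
to(.537,.026,.185)
E
python3 chk.py 2 scene
```

```text
t: 5.15
tool_pos: [0.5248, 0.1089, 0.1878]
orientation: [2.027, 2.397, 0.003]
force: [0.9, -0.9, -0.2]
opening: 0.0004
t 5.15 p [0.5248 0.1089 0.1878] e,n 0.5356985180763615 0.018001780394143654 q [ 0.1088 -0.0294  1.7098  0.0002  1.4585 -0.058 ] F_en 0.7029153089295659 -1.0708770885487542 -0.2120845066813308 open 0.00041916128233906145
R
 [[-0.166   0.9861  0.0027]
 [ 0.9861  0.166   0.0005]
 [ 0.      0.0028 -1.    ]] 
 shift mm [8.0035 1.2598 2.8522]
twist [ 0.0028 -0.     -0.0042]
scene teal 679 c [506.4 180.1] size [176.7  35.5] yaw 8.8 z 0.243 0.248
 teal n [0.0757 0.1077]
red top 857 c [519.5 149.7] size [180.3  51.2] yaw 9.7 z 0.236 0.241
 n [0.0347 0.0835] e [0.4542 0.6229]
  z 30 n lo [0.0326 0.1143]
  z 70 n lo [0.0319 0.114 ]
  z 110 n lo [0.0327 0.1146]
  z 150 n lo [0.0333 0.1149]
  z 190 n lo [0.0332 0.1141]
  z 230 n lo [0.0337 0.1098]
foot 1017 c [534.3  62.6] size [111.6 209.5] yaw 9.8 z 0.034 0.042
 n [-0.133  -0.0363] e [0.4837 0.5917]
 upright top n [-0.0538  0.0369] e [0.4844 0.6225] 336
```

The red book is upright, with its faces at n=33 to 75 mm and about 1 mm from the teal book. The teal book and the bookend haven't moved. Now I retreat and come down behind the bookend foot.

```bash
python3 -m pendant '[{"translation":[-10,0,0],"twist":[0,0,0],"grip":-1},{"translation":[-20,0,0],"twist":[0,0,0],"grip":-1},{"translation":[-25,0,0],"twist":[0,0,0],"grip":-1},{"translation":[-25,0,0],"twist":[0,0,0],"grip":-1},{"translation":[-25,0,0],"twist":[0,0,0],"grip":-1},{"translation":[-25,0,0],"twist":[0,0,0],"grip":-1},{"translation":[-25,0,0],"twist":[0,0,0],"grip":-1},{"translation":[-20,0,0],"twist":[0,0,0],"grip":-1},{"translation":[0,0,0],"twist":[0,0,0],"grip":-1},{"translation":[0,0,0],"twist":[0,0,0],"grip":-1}]'
python3 -c "
from tool import *
to(.537,-.165,.015)"; python3 chk.py 3 scene top
```

```text
t: 6.2
tool_pos: [0.5546, -0.0758, 0.1879]
orientation: [2.026, 2.397, 0.001]
force: [1.4, -0.2, 0.4]
opening: 0.0005
t 6.2 p [ 0.5546 -0.0758  0.1879] e,n 0.5336245232873991 -0.16908385804614462 q [-0.227   0.0347  1.6453 -0.0007  1.4582 -0.3942] F_en 1.3879927394837375 -0.4570730476086015 0.36777262572872005 open 0.0004552780444368175
R
 [[-0.1665  0.986   0.0031]
 [ 0.986   0.1665 -0.0014]
 [-0.0019  0.0028 -1.    ]] 
 shift mm [  4.4204   2.8765 172.9332]
twist [ 0.0028  0.0019 -0.0037]
scene teal 658 c [507.8 178.3] size [177.1  47.4] yaw 14.0 z 0.243 0.248
 teal n [0.0717 0.1077]
red top 1227 c [521.  148.7] size [176.9  53.6] yaw 9.5 z 0.236 0.241
 n [0.0317 0.0831] e [0.4558 0.6225]
  z 30 n lo [0.0312 0.1145]
  z 70 n lo [0.0311 0.1139]
  z 110 n lo [0.0311 0.1148]
  z 150 n lo [0.0313 0.1145]
  z 190 n lo [0.032  0.1146]
  z 230 n lo [0.0309 0.1104]
foot 986 c [534.5  62.8] size [111.4 209.8] yaw 9.4 z 0.034 0.042
 n [-0.1328 -0.0364] e [0.4831 0.5917]
 upright top n [-0.0537  0.0357] e [0.4844 0.6248] 357
top teal 1307 c [505.8 175.1] size [178.5  52.2] yaw 9.9 z 0.243 0.248
 teal n [0.0762 0.112 ]
red top 1377 c [513.6 149.3] size [181.8  47.6] yaw 9.8 z 0.236 0.241
 n [0.0372 0.0764] e [0.4507 0.6197]
  z 30 n lo [0.0371 0.1142]
  z 70 n lo [0.039  0.1112]
  z 110 n lo [0.0398 0.1115]
  z 150 n lo [0.0396 0.111 ]
  z 190 n lo [0.0391 0.1119]
  z 230 n lo [0.0371 0.1147]
foot 726 c [540.5  11.5] size [110.7  99.2] yaw 9.9 z 0.034 0.042
 n [-0.1282 -0.0316] e [0.4797 0.5864]
 upright top n [-0.049  -0.0309] e [0.4799 0.5861] 427
```

View pics/scene3.png

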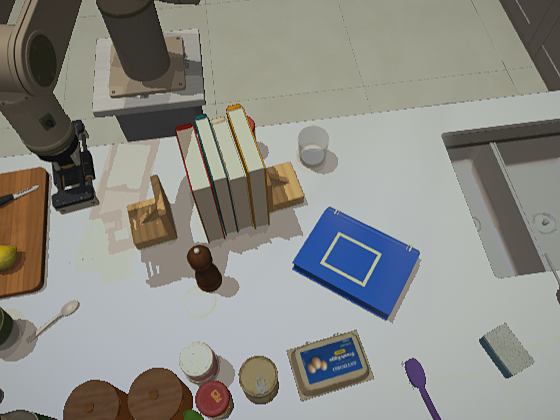

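The picture shows the red book upright at (200,180), the bookend still at (150,215) and the gripper clear at (72,165). A gap of about 2 mm to the teal book is left for the bookend to close. I descend behind the foot.

```bash
python3 -m pendant '[{"translation":[1,0,20],"twist":[0,0,0],"grip":-1},{"translation":[1,0,22],"twist":[0,0,0],"grip":-1},{"translation":[1,1,22],"twist":[0,0,0],"grip":-1},{"translation":[1,1,22],"twist":[0,0,0],"grip":-1},{"translation":[0,0,22],"twist":[0,0,0],"grip":-1},{"translation":[0,0,18],"twist":[0,0,0],"grip":-1},{"translation":[0,0,14],"twist":[0,0,0],"grip":-1},{"translation":[0,0,10],"twist":[0,0,0],"grip":-1},{"translation":[0,0,4],"twist":[0,0,0],"grip":-1},{"translation":[0,0,0],"twist":[0,0,0],"grip":-1}]'
python3 -c "
from tool import *
to(.535,-.138,.015)"
```

```text
t: 7.3
tool_pos: [0.5583, -0.0628, 0.031]
orientation: [2.009, 2.406, 0.007]
force: [0.8, -0.5, -0.0]
opening: 0.0005
t 7.3 p [ 0.5583 -0.0628  0.031 ] e,n 0.5394754146288848 -0.15688934272470775 q [-0.2037  0.1918  1.7784  0.0008  1.1629 -0.3834] F_en 0.6898785107914555 -0.5911074174706206 -0.008879110803270529 open 0.0005496841677567447
R
 [[-0.1784  0.9839  0.0085]
 [ 0.984   0.1784 -0.001 ]
 [-0.0025  0.0081 -1.    ]] 
 shift mm [18.9662 -4.4478 15.9512]
twist [0.0081 0.0025 0.0083]
```

```bash
python3 -m pendant '[{"translation":[2,-2,8],"twist":[0.004,0,0.004],"grip":-1},{"translation":[4,-2,7],"twist":[0.004,0,0.004],"grip":-1},{"translation":[6,0,0],"twist":[0,0,0],"grip":-1},{"translation":[6,0,0],"twist":[0,0,0],"grip":-1},{"translation":[6,0,0],"twist":[0,0,0],"grip":-1},{"translation":[6,0,0],"twist":[0,0,0],"grip":-1},{"translation":[6,0,0],"twist":[0,0,0],"grip":-1},{"translation":[6,0,0],"twist":[0,0,0],"grip":-1},{"translation":[6,0,0],"twist":[0,0,0],"grip":-1},{"translation":[6,0,0],"twist":[0,0,0],"grip":-1}]'
python3 -c "
from tool import *
to(.535,-.07,.015)"; python3 chk.py 4 scene top
```

```text
t: 8.3
tool_pos: [0.5471, -0.0089, 0.0179]
orientation: [2.019, 2.395, -0.002]
force: [-0.2, -3.6, -1.4]
opening: 0.0005
t 8.3 p [ 0.5471 -0.0089  0.0179] e,n 0.5376028947703988 -0.10184885582130616 q [-0.1056  0.1764  1.8233 -0.0069  1.1352 -0.2723] F_en -0.7981868365184634 -3.5655919714191975 -1.3928382654508065 open 0.0004657658468805801
R
 [[-0.1688  0.9856  0.0061]
 [ 0.9856  0.1688 -0.0069]
 [-0.0079  0.0048 -1.    ]] 
 shift mm [31.8668 -2.6614  2.6304]
twist [ 0.0048  0.0079 -0.0014]
scene teal 654 c [508.1 178.2] size [178.8  42.8] yaw 12.6 z 0.243 0.248
 teal n [0.0741 0.1075]
red top 1332 c [533.9  64.8] size [179.7 224.1] yaw 10.3 z 0.236 0.241
 n [-0.1235  0.0831] e [0.4553 0.6223]
  z 30 n lo [0.0311 0.1143]
  z 70 n lo [0.032  0.1136]
  z 110 n lo [0.0319 0.1145]
  z 150 n lo [0.0319 0.1142]
  z 190 n lo [0.0319 0.114 ]
  z 230 n lo [0.0314 0.1061]
foot 767 c [531.3  81.3] size [113.3 170.4] yaw 10.6 z 0.034 0.042
 n [-0.0919 -0.0006] e [0.4844 0.5926]
 upright top n [-0.1391  0.0344] e [0.484  0.6309] 713
top teal 1315 c [505.3 182.4] size [181.4  51.9] yaw 15.6 z 0.243 0.248
 teal n [0.0757 0.1121]
red top 1521 c [545.3  95.2] size [174.2 224.9] yaw 26.1 z 0.236 0.241
 n [-0.1025  0.0766] e [0.4506 0.6194]
  z 30 n lo [0.0366 0.1138]
  z 70 n lo [0.0386 0.111 ]
  z 110 n lo [0.0382 0.1117]
  z 150 n lo [0.0414 0.1115]
  z 190 n lo [0.0395 0.1112]
  z 230 n lo [0.0375 0.1143]
foot 717 c [520.6  25.4] size [139.5  81.8] yaw -27.8 z 0.034 0.042
 n [-0.0974  0.0046] e [0.4798 0.5869]
 upright top n [-0.1275  0.0078] e [0.4443 0.6238] 473
```

```bash
python3 -m pendant '[{"translation":[6,-1,0],"twist":[0,0,0],"grip":-1},{"translation":[6,-1,0],"twist":[0,0,0],"grip":-1},{"translation":[4,0,0],"twist":[0,0,0],"grip":-1},{"translation":[4,0,0],"twist":[0,0,0],"grip":-1},{"translation":[3,0,0],"twist":[0,0,0],"grip":-1},{"translation":[3,0,0],"twist":[0,0,0],"grip":-1},{"translation":[2,0,0],"twist":[0,0,0],"grip":-1},{"translation":[2,0,0],"twist":[0,0,0],"grip":-1},{"translation":[1,0,0],"twist":[0,0,0],"grip":-1},{"translation":[1,0,0],"twist":[0,0,0],"grip":-1}]'
cat > fin.py <<'E'
# top-surface edges per e-slice: n of red -y face/ teal edges / bookend upright inner face
from chk import *
for nm in("scene","top"):
    img,d,p,i=cloud(nm); zz=p[...,2]; e=p[...,:2]@E2; n=p[...,:2]@N2
    for lab,z0,z1,a,b in(("bookend",.125,.134,-.06,.06),("red",.237,.2415,0,.09),("teal",.2427,.2475,.05,.12),("mustard",.247,.254,.11,.2)):
        out=[]
        for ec in(.49,.515,.54,.56,.58):
            k=(abs(e-ec)<.006)&(zz>z0)&(zz<z1)&(n>a)&(n<b)
            out.append((round(1000*np.percentile(n[k],2),1),round(1000*np.percentile(n[k],98),1)) if k.sum()>5 else None)
        print(nm,lab,out)
E
python3 - x <<'E'
from tool import *
to(.535,-.07,.015)
E
python3 fin.py 5
```

```text
t: 9.4
tool_pos: [0.54, 0.0217, 0.018]
orientation: [2.016, 2.392, -0.007]
force: [0.9, -9.1, -1.9]
opening: 0.0007
t 9.4 p [0.54   0.0217 0.018 ] e,n 0.5357794533485396 -0.07050729422656309 q [-0.0467  0.1587  1.8431 -0.0126  1.132  -0.2115] F_en -0.691782135163429 -9.16128600822071 -1.9084519623595542 open 0.0007443966592084873
R
 [[-0.1693  0.9855  0.0073]
 [ 0.9855  0.1694 -0.0118]
 [-0.0128  0.0052 -0.9999]] 
 shift mm [ 0.5446 -0.7953  2.9544]
twist [ 0.0052  0.0128 -0.0009]
scene bookend [(np.float64(16.5), np.float64(30.4)), (np.float64(-49.6), np.float64(30.3)), (np.float64(-49.5), np.float64(30.2)), (np.float64(-59.2), np.float64(30.3)), (np.float64(16.0), np.float64(30.8))]
scene red [(np.float64(34.9), np.float64(87.2)), (np.float64(35.9), np.float64(87.4)), (np.float64(37.3), np.float64(87.8)), (np.float64(35.1), np.float64(84.9)), (np.float64(34.6), np.float64(86.0))]
scene teal [(np.float64(76.7), np.float64(107.2)), (np.float64(74.3), np.float64(107.8)), (np.float64(76.2), np.float64(107.0)), (np.float64(76.5), np.float64(107.2)), (np.float64(74.5), np.float64(107.8))
[... 312 characters left out ...]
p.float64(-46.7), np.float64(-32.4)), (np.float64(-47.2), np.float64(-32.0)), None]
top red [(np.float64(39.8), np.float64(75.2)), (np.float64(39.8), np.float64(75.3)), (np.float64(40.1), np.float64(75.1)), (np.float64(40.4), np.float64(76.2)), (np.float64(40.5), np.float64(75.3))]
top teal [(np.float64(81.0), np.float64(112.0)), (np.float64(81.0), np.float64(112.2)), (np.float64(81.6), np.float64(112.1)), (np.float64(81.1), np.float64(112.1)), (np.float64(82.0), np.float64(112.0))]
top mustard [(np.float64(153.4), np.float64(190.1)), (np.float64(111.0), np.float64(189.9)), (np.float64(111.5), np.float64(190.0)), (np.float64(117.1), np.float64(190.2)), (np.float64(111.5), np.float64(189.9))]
```

Run:
```python
from h import *
a=robot.read_camera("top")[0][120:290,270:470]; b=robot.read_camera("scene")[0][90:260,120:320]
cv2.imwrite("pics/crop5.png",np.hstack([cv2.resize(c,(400,340),interpolation=2) for c in(a,b)])[...,::-1])
E2=np.array([np.cos(np.radians(9.8)),np.sin(np.radians(9.8))]);N2=np.array([-E2[1],E2[0]])
for nm in("scene","top"):
    p=np.load(nm+"0.npz")["p"];z=p[...,2];n=p[...,:2]@N2;e=p[...,:2]@E2
    for lab,z0,z1,a,b in(("teal",.2427,.2475,.05,.12),("mustard",.247,.254,.11,.2)):
        k=(abs(e-.54)<.03)&(z>z0)&(z<z1)&(n>a)&(n<b);print(nm,lab,np.percentile(n[k],[2,98]))
```

```text
scene teal [0.07626247 0.10727221]
scene mustard [0.14842229 0.18544192]
top teal [0.08117249 0.11193199]
top mustard [0.11176165 0.19006169]
```

View pics/crop5.png

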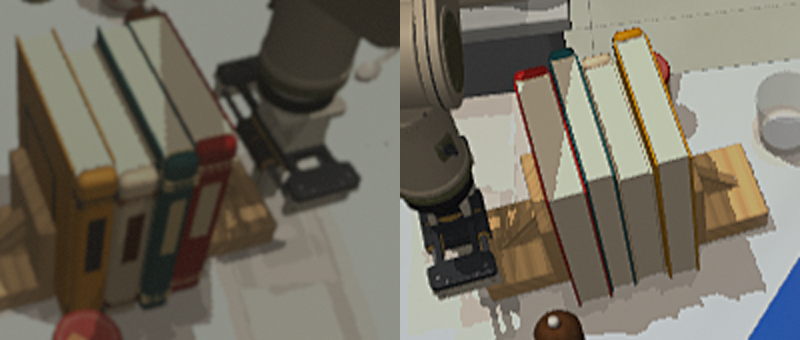

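The row hasn't moved: the teal and mustard edges match the start. In the crop, the top view (left half) shows red touching teal around (180,170), and the scene view (right half) shows the bookend against red at (540,200). The push force rose to 9 N, which fits closed contact. I back off and check.

```bash
python3 -m pendant '[{"translation":[-3,0,0],"twist":[0,0,0],"grip":-1},{"translation":[-8,0,0],"twist":[0,0,0],"grip":-1},{"translation":[-15,0,0],"twist":[0,0,0],"grip":-1},{"translation":[-20,0,-5],"twist":[0,0,0],"grip":-1},{"translation":[-25,0,-15],"twist":[0,0,0],"grip":-1},{"translation":[-25,0,-15],"twist":[0,0,0],"grip":-1},{"translation":[-25,0,-15],"twist":[0,0,0],"grip":-1},{"translation":[-10,0,-10],"twist":[0,0,0],"grip":-1},{"translation":[0,0,0],"twist":[0,0,0],"grip":-1},{"translation":[0,0,0],"twist":[0,0,0],"grip":-1}]'
python3 - <<'E'
from meas import *
E2=np.array([np.cos(np.radians(9.8)),np.sin(np.radians(9.8))]);N2=np.array([-E2[1],E2[0]])
C=[]
for nm in("scene","top"):
    img,d,p,i=cloud(nm); z=p[...,2]; e=p[...,:2]@E2; n=p[...,:2]@N2
    k=(e>.47)&(e<.61)&(n>-.085)&(n<.012)&(z>.034)&(z<.041); rect(p[k],nm+" foot"); print(" n",np.percentile(n[k],[.5,1,2]))
    k=(e>.47)&(e<.61)&(n>.005)&(n<.06)&(z>.126)&(z<.133); q=np.c_[e[k],n[k]]
    for ec in(.49,.51,.53,.55,.57,.585):
        s=(abs(q[:,0]-ec)<.006); print("  upright e",ec,q[s,1].min().round(4) if s.any() else None,q[s,1].max().round(4) if s.any() else None)
    for zl in range(20,240,30):
        k=(z*1000>zl)&(z*1000<zl+10)&(n>0.025)&(n<.115)&((e>.61)&(e<.65) if nm=="scene" else (e<.46)&(e>.42))
        if k.sum()>5: 
            s=np.sort(n[k]); g=np.diff(s); print("  z",zl,"n",s[0].round(4),s[-1].round(4),"biggest hole",g.max().round(4),"at",s[g.argmax()].round(4))
    C.append(img)
cv2.imwrite("pics/crop6.png",np.hstack([cv2.resize(C[1][120:290,270:470],(400,340),interpolation=2),cv2.resize(C[0][90:260,120:320],(400,340),interpolation=2)])[...,::-1])
E
```

```text
t: 10.6
tool_pos: [0.5613, -0.1134, 0.0801]
orientation: [2.02, 2.396, -0.003]
force: [0.7, 0.3, -0.0]
opening: 0.0003
scene foot 889 c [532.5  65.3] size [111.3  76.7] yaw 9.5 z 0.034 0.041
 n [-0.0639 -0.0634 -0.0629]
  upright e 0.49 0.0163 0.0307
  upright e 0.51 0.0166 0.0298
  upright e 0.53 0.0164 0.0305
  upright e 0.55 0.0159 0.0307
  upright e 0.57 0.0159 0.0302
  upright e 0.585 0.0161 0.0315
  z 20 n 0.0341 0.1142 biggest hole 0.0034 at 0.1097
  z 50 n 0.0355 0.1144 biggest hole 0.0025 at 0.0962
  z 80 n 0.034 0.1143 biggest hole 0.0023 at 0.112
  z 110 n 0.034 0.115 biggest hole 0.0025 at 0.1065
  z 140 n 0.0341 0.1137 biggest hole 0.0034 at 0.0742
  z 170 n 0.0339 0.1147 biggest hole 0.0025 at 0.0423
  z 200 n 0.0338 0.1143 biggest hole 0.0027 at 0.0771
  z 230 n 0.0338 0.1062 biggest hole 0.0021 at 0.0821
top foot 474 c [525.3  66.1] size [102.8  71.6] yaw 10.0 z 0.034 0.041
 n [-0.0593 -0.059  -0.0584]
  upright e 0.49 None None
  upright e 0.51 None None
  upright e 0.53 None None
  upright e 0.55 None None
  upright e 0.57 None None
  upright e 0.585 None None
  z 20 n 0.0393 0.1147 biggest hole 0.0067 at 0.0754
  z 50 n 0.0407 0.1107 biggest hole 0.0088 at 0.0752
  z 80 n 0.042 0.1109 biggest hole 0.0077 at 0.0756
  z 110 n 0.0405 0.1115 biggest hole 0.0082 at 0.0748
  z 140 n 0.0427 0.1113 biggest hole 0.0078 at 0.0755
  z 170 n 0.043 0.1114 biggest hole 0.008 at 0.0756
  z 200 n 0.0418 0.1149 biggest hole 0.0094 at 0.0736
  z 230 n 0.0414 0.1126 biggest hole 0.0046 at 0.0784
```

View pics/crop6.png

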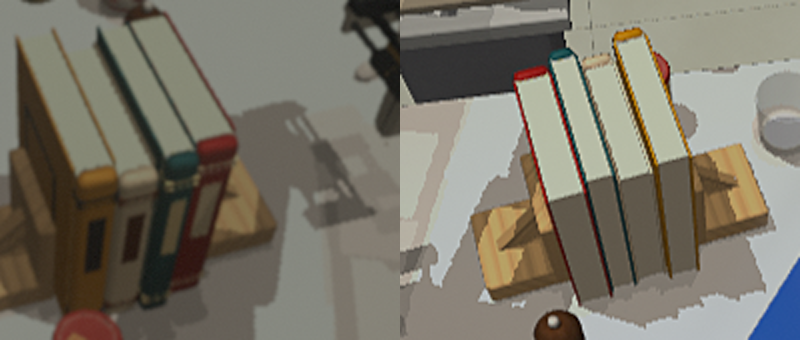

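The scene view puts the red face at 34.0 mm and the bookend face at 34.2 to 34.4 mm, square at about 9.8°. Red meets teal at 76 mm and the row is unmoved. In the crop everything stands upright and the gripper is clear. Handing in.

```bash
python3 -c "
from plant import robot
print(robot.close_job())"
```

```text
the job is handed in; nothing more can be done
None
```

The red book is back upright against the teal book, and the right-hand bookend is snug and square against it. I handed the job in at about 10.7 s of robot time. I used shut-finger pushes only: one high on the red book, then one low on the end of the bookend's foot.

- **Order:** the bookend stayed where it was while the red book was tipped up. The high push left about a 2 mm gap to the teal book, and the later bookend push closed it.
- **Fit:** the red and bookend faces agree within about 0.5 mm in both views. The red and teal covers meet within measurement error, and the bookend is square to within about 0.5°.
- **Row:** the teal and mustard books matched their starting positions to under 1 mm in both views while the bookend was still being pressed home. After backing off I did not re-measure the mustard book.
- **Other items:** the salt mill, honey jar and tumbler looked undisturbed in the pictures. I did not measure their positions.
- **Force:** the highest reading, taken at the end of a move, was about 9 N.
- **Disagreement:** the two cameras differ by a constant 4–5 mm along the row, roughly in line with the stated calibration. I only compared positions within one view. The top view shows a 5–9 mm hole between red and teal, which I put down to occlusion, as the scene view shows no such gap.

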